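# Hold a valve plate inside the flatness light box

## Task

Swing the red-handled clamp lever on the green socket block fully open, draw the steel valve plate up out of the block by its blue grip, and lower it upright through the narrow slot in the lid of the flatness light box until its orange line has gone down inside the slot but the blue grip is still wholly above it. Finish while holding it there: keep the plate still in the gripper, hanging clear of the box's floor and not leaning hard on the slot, and do not let go. Leave the lever open and do not disturb the glass optical flat, the micrometer or the red spring seat.

Things in the scene. Friction and masses are not known exactly. Their poses are not given: they have to be found in the camera images.
- clamp_lever (a joint): clamp lever on the socket block, turning about an upright pivot. 0 rad = shut (its steel toe lies over the plate's shoulder and stops it being lifted), grows as it opens, clockwise seen from above, to the stop at 1.6 rad (about a quarter turn). Starts shut or nearly so. Light friction (about 0.08 N m); stays where it is left
- clamp_handle (a point): the lever's red upright round handle, 14 mm in diameter; this point is on its axis, 17 mm above the top of the lever's flat bar (bar 10 mm wide, 8 mm thick) and 20 mm below the handle's top. It stands 70 mm from the pivot axis, on the side opposite to the plate, and swings round in a level arc. Can be pinched or pushed from above
- clamp_pivot (a point): the pivot of the lever, on the axis, at the level of the top of the lever's bar; x, y, z axes are those of the socket block (z up). Shut, the handle lies from here along +y of these axes and the toe along -y, reaching 39 mm from the axis; fully open, the handle lies along +x
- pocket (a point): centre of the mouth of the pocket in the top face of the green socket block (70 x 123 x 38 mm, bolted on a steel carrier plate on a ball-bearing slide that is locked; all fixed), 58 mm above the bench. The pocket is 13 mm (x) by 53 mm (y) and 33 mm deep; the plate stands in it. The clamp pivot is 55 mm along +y
- plate_grip (a point): centre of the blue nylon grip on top of the loose steel valve plate, half-way up the grip; x across the thickness, y across the width, z up. Grip: 12 mm (x), 24 mm (y), 55 mm tall. Below it the steel blade: 10 mm (x), 50 mm (y), 70 mm tall, so the blade's shoulders lie 27.5 mm and its lower edge 97.5 mm below this point. Total mass about 0.3 kg. Pinch the grip across its 12 mm from above
- plate_foot (a point): middle of the lower edge face of the valve plate's blade, same axes as plate_grip. An orange line 4 mm high runs round the blade from 36 to 40 mm above this point; the blue grip starts 70 mm above it
- slot (a point): centre of the mouth of the slot in the white lid of the flatness light box (grey box, 170 x 150 x 110 mm, fixed), at the top of the black lip round the slot, 115 mm above the bench. The slot is 12 mm (x of this point) by 52 mm (y), so the blade has 2 mm clearance; the lip stands 5 mm above the lid and flares out to 22 mm x 62 mm at its top. The lid is 8 mm thick and the floor inside lies 105 mm below this point. z up
- optical_flat: cracked clear glass optical flat, disc 76 mm across and 14 mm thick, lying on the bench; origin under its centre
- micrometer: chrome outside micrometer, about 125 x 60 x 18 mm, lying on the bench; origin at the anvil end, on the bench
- spring_seat: red nylon spring seat, flanged bush 42 mm across and 24 mm tall, on the bench; origin under its centre
There are look-alikes about, which are no part of the job. Leave any pink or yellow look-alike of the part that bears plate_grip alone.

How it is judged:
On the way, in this order (a step that is already met when the one before it is completed fails the run):
1. the clamp lever is swung open while the plate still stands in its pocket (value of joint clamp_lever above 1.25 rad and distance of plate_foot from where it was at the start of the episode below 0.015 m), for 0.2 s.
2. the plate is lifted clear of the pocket in the gripper (z of plate_foot in the frame of pocket above 0.005 m and contact force between the fingers and plate above 2 N), for 0.2 s.
At the end, for the whole second after the job is handed in: plate upright (0.12 rad) in the slot, lower edge 38-73 mm below the lip top and within 6 mm of the slot centre, under 20 mm/s, gripped (over 2 N) and pressing on the light box under 15 N; lever open over 1.25 rad (z of plate_foot in the frame of slot between -0.073 and -0.038 m and x of plate_foot in the frame of slot between -0.006 and 0.006 m and y of plate_foot in the frame of slot between -0.006 and 0.006 m and angle between plate_foot's own z axis and vertical below 0.12 rad and contact force between the fingers and plate above 2 N and linear speed of plate below 0.02 m/s and contact force between plate and light_box below 15 N and value of joint clamp_lever above 1.25 rad); the arm keeps its last pose, push and grip.
It fails at once if the optical flat, the micrometer or the spring seat is disturbed (moved over 20 mm) (distance of any of optical_flat, micrometer, spring_seat from where it was at the start of the episode above 0.02 m).
It also fails if it takes over 64 s, if anything falls off the work surface, if the arm or the gripper's body presses on something with over 40 N, if the wrist force passes 120 N, or if a joint passes its speed limit or range.

## Robot

A 6-joint arm with a two-finger parallel gripper is mounted at the origin on the work surface. World frame = base frame: x ahead of the robot, y to its left, z up, the work surface at z = 0. Lengths are in m, angles in rad, forces in N, time in s.
With the tool pointing down it reaches from about 0.35 to 0.775 m from the base axis. Payload 7.3 kg.
Tool frame: the origin (TCP) lies between the finger pads; the fingertips stand 14 mm ahead of it and the grasp point (between the pads) lies 5 mm behind it; z points along the fingers, y is the direction in which the jaws open and shut (so a half turn about z gives the same grasp; the last joint's range is limited). The gripper opens to 92 mm and grips with 3 to 60 N. Pads are 19 mm wide; open, the fingers measure 130 mm over their backs; the gripper's body (75 mm by 190 mm) begins 47 mm behind the grasp point.
Start: joints at [-1.317, 0.342, 1.524, -0, 1.275, -0.146], TCP at [0.204, -0.484, 0.241] pointing down, gripper open.
Joint ranges: [-2.53, 2.53], [-0.77, 2.02], [0.04, 2.7], [-1, 4.14], [0.28, 2.66], [-3.11, 3.11]. Speed limits (rad/s): [2.57, 2.57, 3.14, 3.14, 3.14, 3.14].

## Interface

Orientations are given as [roll, pitch, yaw] about the fixed x, y, z axes, in that order (R = Rz(yaw) Ry(pitch) Rx(roll)).
In Python, from cell import robot gives the robot as it stands.
- The arm moves only by the shell command python3 -m creep 'ROWS' [FORCE]. ROWS is JSON, a list that holds one entry, the list of rows, each a list of 7 numbers: the shift along the tool's x, y, z in cm, then the turn, a rotation vector about the tool's x, y, z in degrees, then the gripper command: -1 is shut, 1 is fully open, values between are in proportion. In form: [[[tx, ty, tz, wx, wy, wz, gripper], ...]]. A call has 1 to 8 rows; each row is the pose to reach, as a shift and turn from the pose measured when the call began, along the tool's axes at that moment; what a row does not reach only later rows make up. A row lasts 1/10 s, in which the tool goes at most 50 mm and 8.59 degrees, less where a joint would pass 70% of its speed; a pose out of reach is approached as far as the arm can. A call with a gripper value outside its range is refused whole. The fingers move at their own pace and stop on an object; FORCE is the grip in N (left out, the last holds). Time passes only in rows, so rows that repeat a pose let the fingers close. It gives the time, the measured TCP pose, the force and the opening at its end, in the units of the state.
- robot.observe(): the state, without advancing time (a new reading comes with each control period).
- robot.read_camera(name): name is "scene" or "top" or "wrist"; returns the picture (384x512x3 uint8, red, green, blue); there is no depth.
- robot.camera_params(name): a dict with "camera_matrix" (3x3 intrinsics, pixels), "k1" (the pictures are not rectified: a ray, as slopes to the right and down, at radius r is drawn at 1 + k1 r^2 times it, then the intrinsics apply), "R" (3x3) and "t" (3): a world point X has camera coordinates R X + t. Camera axes: x right, y down, z forward; pixel columns grow to the right and rows downward; lengths in m; the calibration is good to about 2 mm. A picture is of the moment at which its call begins: read the wrist's pose just before it. camera_params takes no time and is no camera call; for the wrist camera it gives the pose at the moment of the call.
- robot.hand_in(): hands the job in, once; it reports no verdict.
Trained networks look in the newest picture that a camera, given by its name, has taken for a name from the list of things; names that differ only in an ending like _2 or _b are one class to them, and where a whole thing is asked for, a point or a joint stands for the part that bears it (a point fixed in the world has none). Each returns a list of dicts, best first, with "score" (0 to 1); they miss things now and then, are a little off and sometimes report something else, mostly with a low value. They report only what shows in the picture. A call takes as long as a camera call. They do not tell look-alikes from the thing itself.
- robot.look_for(camera, label): "centre" ([x, y, z] in m, in the coordinates of the camera as it stood for that picture, good to about 4 mm: the middle of the surface that is visible of it).
- robot.masks_of(camera, label): "mask" (384x512 bool, what is visible of it).
The state is a dict: "time": time; "qpos": joint angles; "qvel": joint speeds; "joint_efforts": joint torques, N m; "tool_pos": TCP position; "tool_rot": TCP orientation; "contact_force": force on the tool from outside, world axes, zero at the start; "torque": the same for the moment, N m; "opening": finger opening in m.
Only numpy, scipy, OpenCV 4.12 (cv2) and the standard library are available. Lean on these libraries where they do the work, as an engineer would, in place of code of your own. Each camera call takes 0.05 s, during which the arm holds its last target.

## Working session

There is one attempt and no reset: what is moved stays moved. The work goes in short steps, Python scripts to look and compute and a shell command to move; the robot and the scene stay as the last step left them, time stands still between calls to the robot, and variables do not carry over. Pictures are saved under pics/ and viewed, and the job is handed in when it is done.

```bash
ls; mkdir -p pics; cat > h.py <<'E'
import numpy as np, cv2
from cell import robot
def save(img,n,scale=None):
    cv2.imwrite('pics/'+n+'.png',cv2.cvtColor(img,cv2.COLOR_RGB2BGR))
def c2w(p,c):
    return np.array(p['R']).T@(np.array(c)-np.array(p['t']))
def proj(p,X):
    c=np.array(p['R'])@np.array(X)+p['t']; s=c[:2]/c[2]; s=s*(1+p['k1']*(s@s)); K=np.array(p['camera_matrix'])
    return K[:2,:2]@s+K[:2,2]
def ray(p,u,v):
    K=np.array(p['camera_matrix']); d=np.linalg.solve(K,[u,v,1])[:2]; s=d.copy()
    for _ in range(20): s=d/(1+p['k1']*(s@s))
    R=np.array(p['R']); return R.T@-np.array(p['t']), R.T@np.array([s[0],s[1],1])
def atz(p,u,v,z):
    o,d=ray(p,u,v); return o+d*(z-o[2])/d[2]
E
python3 - <<'E'
from h import *
for n in ['scene','top','wrist']:
    p=robot.camera_params(n); save(robot.read_camera(n),n+'0')
    print(n,np.round(c2w(p,[0,0,0]),3),np.round(np.array(p['R'])[2],2),p['camera_matrix'][0][0],p['k1'])
    if n!='wrist':
        for l in ['clamp_handle','plate_grip','slot','clamp_lever','pocket','optical_flat','micrometer','spring_seat']:
            try:
                print(l,[(round(d['score'],2),np.round(c2w(p,d['centre']),3).tolist(),proj(p,c2w(p,d['centre'])).round().tolist()) for d in robot.look_for(n,l)][:4])
            except Exception as e: print(l,e)
print(robot.observe())
E
```

```text
pics
scene [ 0.842 -0.299  0.83 ] [-0.32  0.39 -0.86] 381.71547664919984 -0.01862106400781252
clamp_handle [(0.6, [0.54, 0.326, 0.108], [317.0, 102.0]), (0.33, [0.545, 0.228, 0.1], [296.0, 129.0])]
plate_grip [(0.89, [0.657, 0.135, 0.063], [311.0, 187.0]), (0.6, [0.466, 0.087, 0.071], [235.0, 157.0]), (0.55, [0.539, 0.228, 0.099], [294.0, 128.0])]
slot [(0.94, [0.522, -0.249, 0.108], [146.0, 272.0]), (0.51, [0.379, -0.014, 0.011], [184.0, 179.0])]
clamp_lever [(0.75, [0.542, 0.331, 0.104], [318.0, 102.0])]
pocket [(0.88, [0.551, 0.247, 0.02], [299.0, 145.0])]
optical_flat [(0.8, [0.79, 0.068, 0.018], [341.0, 248.0])]
micrometer [(0.93, [0.813, -0.138, 0.015], [298.0, 330.0])]
spring_seat [(0.61, [0.381, -0.016, 0.01], [184.0, 181.0]), (0.35, [0.541, 0.228, 0.097], [294.0, 129.0])]
top [0.43  0.051 1.13 ] [ 0.15  0.02 -0.99] 495.2669195885363 -0.08360972088866678
clamp_handle [(0.57, [0.539, 0.312, 0.102], [144.0, 214.0])]
plate_grip [(0.65, [0.536, 0.223, 0.103], [186.0, 216.0]), (0.55, [0.4, 0.151, 0.068], [221.0, 281.0]), (0.53, [0.654, 0.137, 0.072], [228.0, 163.0]), (0.44, [0.462
[... 458 characters left out ...]
01650647648
{'time': 0.95, 'qpos': array([-1.31701561e+00,  3.42006156e-01,  1.52412056e+00,  2.54708884e-05,
        1.27540264e+00, -1.45976809e-01]), 'qvel': array([-7.73911230e-04,  4.55115441e-04,  3.49936664e-05,  4.96433504e-04,
        2.68475409e-04,  2.40247395e-04]), 'joint_efforts': array([-3.98290767e-04, -4.31137204e+01, -2.44481009e+01,  7.18871551e-02,
        4.82236804e-02,  6.88892356e-06]), 'tool_pos': array([ 0.2043682 , -0.48359879,  0.24073012]), 'tool_rot': array([ 3.14152648e+00, -1.49015438e-05,  3.99750114e-01]), 'contact_force': array([-0.20597977,  0.18373685,  0.32850145]), 'torque': array([ 0.0322632 , -0.00295956, -0.02469773]), 'opening': 0.09199982447446692}
```

View pics/scene0.png

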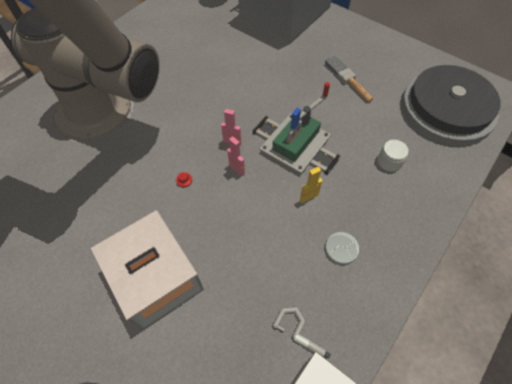

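View pics/top0.png

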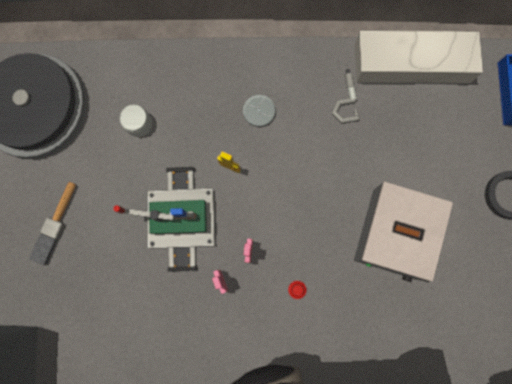

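```bash
python3 - <<'E'
import cv2
a=cv2.imread('pics/top0.png')[140:300,90:290]; cv2.imwrite('pics/ctop.png',cv2.resize(a,None,fx=3.7,fy=3.7,interpolation=2))
a=cv2.imread('pics/scene0.png')[70:220,210:380]; cv2.imwrite('pics/cscene.png',cv2.resize(a,None,fx=4,fy=4,interpolation=2))
E
```

```text
(no output)
```

View pics/ctop.png

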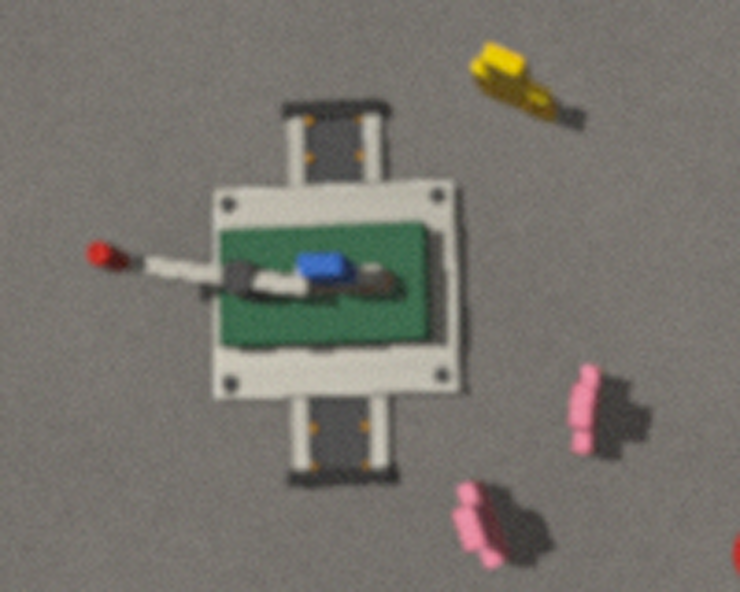

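View pics/cscene.png

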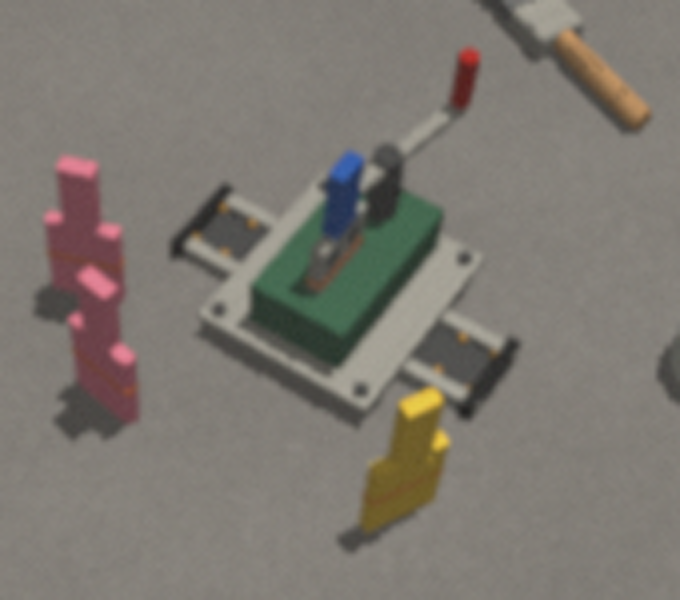

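Candidates for the plate are blue in the green block at scene (296,118) / top (178,212), pink at scene (230,128) and (236,157), and yellow at (311,187). The blue one standing in the green block is the right one, and the close crops confirm it. The red handle is at top (118,209), scene (326,90). The red disc at (184,181) is the spring seat. I'll go to the wrist view next, over the slot first because it's on the way.

```bash
cat >> h.py <<'E'
from scipy.spatial.transform import Rotation as Ro
def to(pos,yaw):
    s=robot.observe(); R=Ro.from_euler('xyz',s['tool_rot']); T=Ro.from_euler('xyz',[np.pi,0,yaw])
    print('shift cm',np.round(R.inv().apply(np.array(pos)-s['tool_pos'])*100,2),'rot deg',np.round((R.inv()*T).as_rotvec()*180/np.pi,2), 't',round(s['time'],2))
E
python3 - <<'E'
from h import *
to([.48,-.17,.33],1.3)
to([.54,.18,.33],1.57)
E
```

```text
shift cm [ 37.6  -18.16  -8.93] rot deg [  0.     0.   -51.58] t 0.95
shift cm [ 56.74 -48.06  -8.93] rot deg [  0.     0.   -67.05] t 0.95
```

```bash
python3 -m creep '[[[4,-2,-7,0,0,-6,1],[8,-4,-9,0,0,-12,1],[13,-6,-9,0,0,-19,1],[18,-8,-9,0,0,-26,1],[22.5,-10.5,-9,0,0,-33,1],[27,-13,-9,0,0,-40,1],[32,-15.5,-9,0,0,-46,1],[37,-18,-9,0,0,-51,1]]]'
python3 -m creep '[[[0,0,0,0,0,0,1],[0,0,0,0,0,0,1]]]'
cat >> h.py <<'E'
def look(n,labels,cam='wrist'):
    p=robot.camera_params(cam); save(robot.read_camera(cam),n)
    for l in labels:
        for d in robot.look_for(cam,l)[:3]:
            w=c2w(p,d['centre']); print(l,round(d['score'],2),np.round(w,4),proj(p,w).round())
    return p
E
python3 - <<'E'
from h import *
s=robot.observe();print(s['tool_pos'],s['tool_rot'],s['contact_force'])
look('w1',['slot'])
E
```

```text
time: 1.75
tool_pos: [0.446, -0.2074, 0.3309]
tool_rot: [3.141, 0.0, 1.294]
contact_force: [1.3, -0.5, -0.2]
opening: 0.0915
time: 1.95
tool_pos: [0.4465, -0.2065, 0.3309]
tool_rot: [3.141, 0.001, 1.296]
contact_force: [0.1, 0.5, 0.1]
opening: 0.0916
[ 0.44645382 -0.2065275   0.33088888] [3.14106014e+00 7.80658177e-04 1.29644377e+00] [0.07624355 0.48090284 0.12824016]
slot 0.63 [ 0.5028 -0.2312  0.1069] [306. 176.]
```

View pics/w1.png

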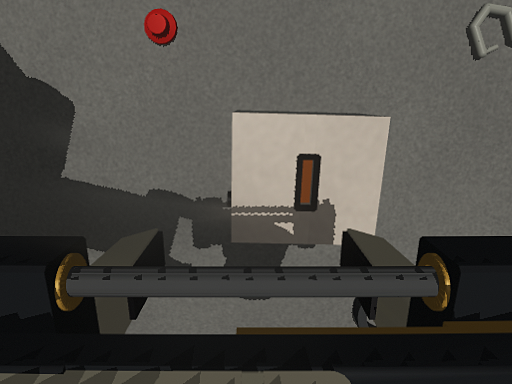

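```bash
python3 - <<'E'
import cv2
a=cv2.imread('pics/w1.png')[140:230,260:360]; cv2.imwrite('pics/cw1.png',cv2.resize(a,None,fx=6,fy=6,interpolation=0))
E
cat >> h.py <<'E'
from scipy.optimize import least_squares
def rectfit(p,pts,z,w,h,x0):
    # pts: contour pixels of rectangle w(x) by h(y) at height z; free centre,yaw
    W=np.array([atz(p,u,v,z)[:2] for u,v in pts])
    def f(q):
        c,s=np.cos(q[2]),np.sin(q[2]); d=W-q[:2]; a=np.c_[d[:,0]*c+d[:,1]*s,-d[:,0]*s+d[:,1]*c]
        e=np.abs(a)-np.array([w/2,h/2]); o=np.linalg.norm(np.maximum(e,0),axis=1)+np.minimum(e.max(1),0); return o*1000
    r=least_squares(f,x0,loss='soft_l1'); return r.x,np.abs(r.fun).mean()
E
python3 - <<'E'
from h import *
p=robot.camera_params('wrist'); im=cv2.imread('pics/w1.png')
hsv=cv2.cvtColor(im,cv2.COLOR_BGR2HSV)
g=im.max(2)
m=np.zeros(g.shape,np.uint8); m[140:230,280:335]=((g<75)|((hsv[...,1]>120)))[140:230,280:335]
n,l,st,ce=cv2.connectedComponentsWithStats(m); print(st)
c=max(cv2.findContours(m,cv2.RETR_EXTERNAL,cv2.CHAIN_APPROX_NONE)[0],key=len)[:,0].astype(float)
print(c.min(0),c.max(0), rectfit(p,c,.115,.022,.062,[.503,-.231,-.2]))
o=np.zeros_like(m); o[140:230,280:335]=((hsv[...,1]>120)&(im[...,2]>80))[140:230,280:335]
c=max(cv2.findContours(o,cv2.RETR_EXTERNAL,cv2.CHAIN_APPROX_NONE)[0],key=len)[:,0].astype(float)
print(c.min(0),c.max(0),rectfit(p,c,.11,.012,.052,[.503,-.231,-.2]))
E
```

```text
[[     0      0    512    384 195244]
 [   293    154     28     58   1302]
 [   327    199      2      3      4]
 [   323    200      3      2      4]
 [   329    203      1      1      1]
 [   321    204      2      1      2]
 [   331    205      3      4      6]
 [   281    206      2      1      2]
 [   291    207      1      1      1]
 [   334    210      1      3      3]
 [   284    212      2      1      2]
 [   289    212      1      1      1]
 [   280    215      2      1      2]
 [   286    215      1      1      1]
 [   288    215      1      1      1]
 [   333    216      2     12     13]
 [   281    221      3      1      3]
 [   288    221      3      1      3]
 [   285    222      2      1      2]
 [   292    222      1      1      1]
 [   294    224      1      2      2]
 [   280    227      1      1      1]
 [   293    227      1      3      3]
 [   282    228      3      2      3]
 [   332    229      1      1      1]]
[293. 154.] [320. 211.] (array([ 0.5001499 , -0.23937529, -0.29840253]), np.float64(1.393549771791267))
[300. 160.] [312. 202.] (array([ 0.50030219, -0.23804863, -0.30453968]), np.float64(1.3361157020623606))
```

View pics/cw1.png

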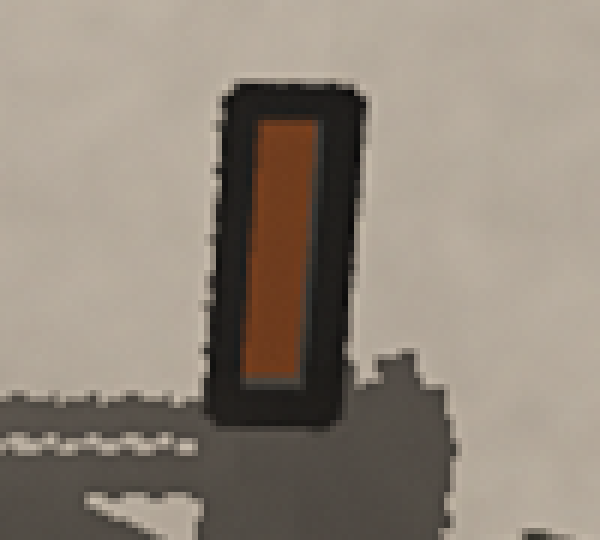

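```bash
python3 - <<'E'
from h import *
to([.54,.19,.30],1.57)
E
```

```text
shift cm [40.89 -1.85  3.05] rot deg [  0.02   0.05 -15.9 ] t 2.05
```

```bash
python3 -m creep '[[[5,0,0,0,0,-4,1],[10,0,0,0,0,-8,1],[15,-1,0,0,0,-12,1],[20,-1,1,0,0,-16,1],[25,-1,1,0,0,-16,1],[30,-1.8,2,0,0,-16,1],[35,-1.8,3,0,0,-16,1],[40,-1.8,3,0,0,-16,1]]]'
python3 -m creep '[[[1,0,0,0,0,0,1],[1,0,0,0,0,0,1]]]'
python3 - <<'E'
from h import *
s=robot.observe();print(s['tool_pos'],s['tool_rot'],s['contact_force'])
look('w2',['plate_grip','clamp_handle','clamp_lever','pocket','clamp_pivot'])
E
```

```text
time: 2.85
tool_pos: [0.537, 0.1768, 0.2996]
tool_rot: [-3.14, 0.002, 1.568]
contact_force: [0.5, -0.3, 0.5]
opening: 0.0915
time: 3.05
tool_pos: [0.5373, 0.1866, 0.2989]
tool_rot: [-3.139, 0.002, 1.568]
contact_force: [0.1, -0.4, -1.3]
opening: 0.0916
[0.53727196 0.18657308 0.29886423] [-3.13886899e+00  2.32484862e-03  1.56782391e+00] [ 0.13763898 -0.4278284  -1.29197076]
plate_grip 0.72 [0.6508 0.1409 0.069 ] [349. 205.]
plate_grip 0.7 [0.4044 0.1577 0.0915] [132. 197.]
plate_grip 0.64 [0.5376 0.2369 0.1529] [253. 128.]
clamp_lever 0.97 [0.539  0.2933 0.1024] [254.  65.]
pocket 0.79 [0.5335 0.2556 0.0207] [250. 104.]
clamp_pivot 0.65 [0.5373 0.2582 0.0144] [253. 102.]
```

View pics/w2.png

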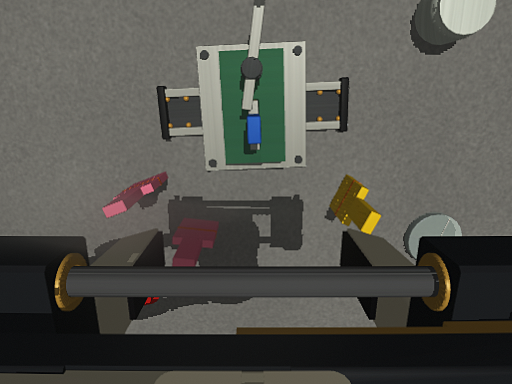

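The blue grip shows at (254,128), the pivot cap at (251,68) and the lever bar runs to (260,8); the handle is just out of view. I'll fit the block, grip and handle.

```bash
python3 - <<'E'
from h import *
p=robot.camera_params('wrist'); im=cv2.imread('pics/w2.png'); hsv=cv2.cvtColor(im,cv2.COLOR_BGR2HSV).astype(int)
H,S,V=hsv[...,0],hsv[...,1],hsv[...,2]
g=((H>55)&(H<90)&(S>60)).astype(np.uint8)
c=max(cv2.findContours(g,cv2.RETR_EXTERNAL,cv2.CHAIN_APPROX_NONE)[0],key=len); hull=cv2.convexHull(c)[:,0].astype(float)
print(hull.min(0),hull.max(0)); 
cc=c[:,0].astype(float)
q,e=rectfit(p,cc,.058,.07,.123,[.54,.25,0]); print('block',q,e)
R=np.array([[np.cos(q[2]),-np.sin(q[2])],[np.sin(q[2]),np.cos(q[2])]])
b=((H>105)&(H<130)&(S>120)).astype(np.uint8)
c=max(cv2.findContours(b,cv2.RETR_EXTERNAL,cv2.CHAIN_APPROX_NONE)[0],key=len)[:,0].astype(float)
print('blue',c.min(0),c.max(0)); print(rectfit(p,c,.15,.012,.024,[.538,.237,0]))
a=im[0:180,180:330]; cv2.imwrite('pics/cw2.png',cv2.resize(a,None,fx=3.3,fy=3.3,interpolation=0))
# handle via top & scene red masks
for n,f in(('top','top0'),('scene','scene0')):
    pp=robot.camera_params(n); m=cv2.imread('pics/%s.png'%f); h=cv2.cvtColor(m,cv2.COLOR_BGR2HSV).astype(int)
    r=(((h[...,0]<8)|(h[...,0]>172))&(h[...,1]>140)).astype(np.uint8)
    N,l,st,ce=cv2.connectedComponentsWithStats(r); 
    for i in range(1,N):
        if st[i][4]>10: print(n,st[i],ce[i], atz(pp,*ce[i],.121))
    print(n,[atz(pp,u,v,z).round(4) for u,v,z in ([(118,209,.135)] if n=='top' else [(326,90,.121)])])
E
```

```text
[219.  48.] [284. 163.]
block [0.53811697 0.25026367 0.04149193] 9.322325521748297
blue [247. 114.] [260. 143.]
(array([0.53844258, 0.23492764, 0.01901385]), np.float64(0.42255379737895415))
top [114 206  10   6  45] [117.91111111 208.82222222] [0.54760832 0.36257685 0.121     ]
top [288 281  18  18 253] [296.95256917 289.45849802] [ 0.38439669 -0.00685598  0.121     ]
top [array([0.5456, 0.3581, 0.135 ])]
scene [324  83   6  13  42] [326.          88.35714286] [0.53970155 0.36784758 0.121     ]
scene [176 173  16  14 168] [183.57142857 179.3452381 ] [ 0.44000927 -0.05272257  0.121     ]
scene [array([0.5428, 0.363 , 0.121 ])]
```

View pics/cw2.png

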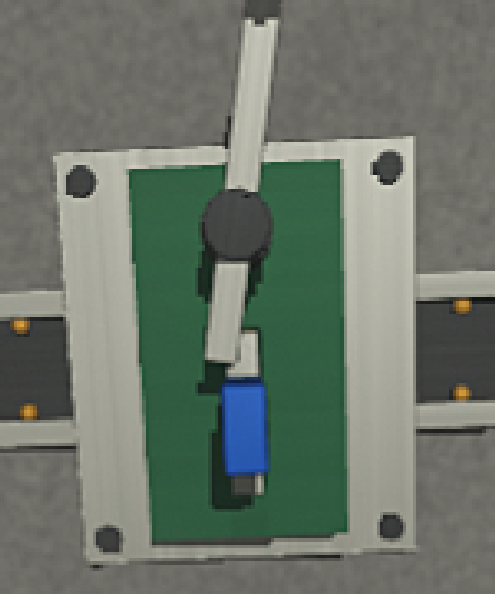

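```bash
python3 - <<'E'
from h import *
p=robot.camera_params('wrist'); im=cv2.imread('pics/w2.png'); hsv=cv2.cvtColor(im,cv2.COLOR_BGR2HSV).astype(int)
H,S,V=hsv[...,0],hsv[...,1],hsv[...,2]
g=((H>55)&(H<90)&(S>60)).astype(np.uint8)
hull=cv2.convexHull(cv2.findNonZero(g))
m=cv2.fillConvexPoly(np.zeros_like(g),hull,1); c=cv2.findContours(m,cv2.RETR_EXTERNAL,cv2.CHAIN_APPROX_NONE)[0][0][:,0].astype(float)
q,e=rectfit(p,c,.058,.07,.123,[.54,.25,0]); print('block',q,e)
for z in(.108,.115,.125): print(z,atz(p,251.8,68.2,z), 'bar far end',atz(p,260,8,.104),'toe',atz(p,247,108,.104))
to([.543,.31,.24],1.57)
E
```

```text
block [0.54472186 0.05686049 0.05068227] 179.33933399277223
0.108 [0.53719262 0.28832528 0.108     ] bar far end [0.54499449 0.341042   0.104     ] toe [0.53225828 0.25154644 0.104     ]
0.115 [0.53719723 0.28770239 0.115     ] bar far end [0.54499449 0.341042   0.104     ] toe [0.53225828 0.25154644 0.104     ]
0.125 [0.53720382 0.28681254 0.125     ] bar far end [0.54499449 0.341042   0.104     ] toe [0.53225828 0.25154644 0.104     ]
shift cm [12.5   0.51  5.98] rot deg [-0.05  0.11 -0.26] t 3.35
```

```bash
python3 -m creep '[[[5,0,0,0,0,0,1],[10,0.5,2,0,0,0,1],[12.5,0.5,6,0,0,0,1],[12.5,0.5,6,0,0,0,1],[12.5,0.5,6,0,0,0,1]]]'
python3 - <<'E'
from h import *
s=robot.observe();print(s['tool_pos'],s['tool_rot'],s['contact_force'])
p=look('w3',['clamp_handle','clamp_lever','plate_grip'])
to([.547,.358,.128],1.57)
E
```

```text
time: 3.85
tool_pos: [0.5427, 0.3094, 0.2392]
tool_rot: [-3.139, 0.003, 1.566]
contact_force: [0.0, 0.6, 0.4]
opening: 0.0919
[0.54266343 0.30938414 0.23916445] [-3.13906295e+00  3.12462736e-03  1.56569843e+00] [0.00785387 0.61668709 0.42866611]
clamp_handle 0.58 [0.5381 0.3098 0.1054] [247. 188.]
clamp_lever 0.83 [0.5413 0.3069 0.1031] [251. 191.]
plate_grip 0.95 [0.5418 0.2461 0.1111] [252. 258.]
plate_grip 0.72 [0.6521 0.1424 0.0474] [346. 313.]
plate_grip 0.6 [0.4606 0.0991 0.0137] [191. 326.]
shift cm [ 4.93  0.25 11.39] rot deg [ 0.13  0.04 -0.37] t 4.05
```

View pics/w3.png

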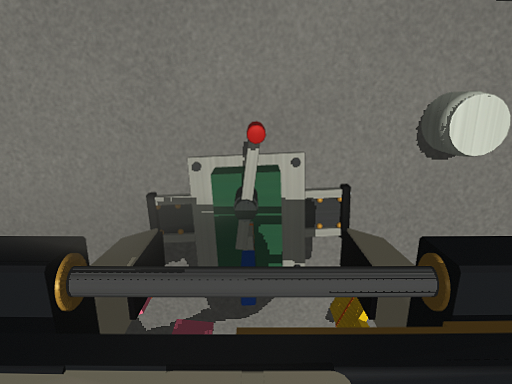

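```bash
python3 - <<'E'
from h import *
p=robot.camera_params('wrist')
for z in (.135,.141): print(atz(p,256,132,z))
print(atz(p,246,200,.11))
E
```

```text
[0.54723607 0.35985123 0.135     ]
[0.54715188 0.36038219 0.141     ]
[0.53874324 0.2995654  0.11      ]
```

```bash
python3 -m creep '[[[5.1,0.3,2,0,0,0,1],[5.1,0.3,6,0.1,0,0,1],[5.1,0.3,9,0.1,0,0,1],[5.1,0.3,11.2,0.1,0,0,1],[5.1,0.3,11.2,0.1,0,0,1],[5.1,0.3,11.2,0.1,0,0,-0.7],[5.1,0.3,11.2,0.1,0,0,-0.7],[5.1,0.3,11.2,0.1,0,0,-0.7]]]' 10
python3 -m creep '[[[0,0,0,0,0,0,-1],[0,0,0,0,0,0,-1],[0,0,0,0,0,0,-1],[0,0,0,0,0,0,-1]]]'
python3 - <<'E'
from h import *
s=robot.observe();print(s['tool_pos'],s['tool_rot'],s['contact_force'])
P=np.array([.5375,.2890])
# arc targets from measured
c=s['tool_pos'][:2]-P; r=np.hypot(*c); a=np.arctan2(c[0],c[1]); print('r,a',r,a)
R=Ro.from_euler('xyz',s['tool_rot'])
for k in np.linspace(a,1.57,13)[1:]:
    t=np.r_[P+.070*np.array([np.sin(k),np.cos(k)]),s['tool_pos'][2]]; print(round(k,2),np.round(R.inv().apply(t-s['tool_pos'])*100,2))
E
```

```text
time: 4.85
tool_pos: [0.5485, 0.3599, 0.132]
tool_rot: [3.138, -0.001, 1.563]
contact_force: [-0.0, -0.0, -1.0]
opening: 0.0724
time: 5.25
tool_pos: [0.5484, 0.36, 0.132]
tool_rot: [3.138, -0.001, 1.563]
contact_force: [-0.5, -0.1, -0.2]
opening: 0.0403
[0.54841823 0.35995364 0.13203554] [ 3.13788591e+00 -8.47818020e-04  1.56329779e+00] [-0.54246752 -0.12859153 -0.24167829]
r,a 0.07178876259032713 0.15268074047401556
0.27 [-0.34  0.78  0.  ]
0.39 [-0.61  1.57  0.01]
0.51 [-0.96  2.31  0.01]
0.63 [-1.4   3.02  0.01]
0.74 [-1.91  3.66  0.01]
0.86 [-2.5   4.24  0.01]
0.98 [-3.16  4.74  0.01]
1.1 [-3.87  5.17  0.02]
1.22 [-4.62  5.51  0.02]
1.33 [-5.41  5.75  0.02]
1.45 [-6.22  5.91  0.02]
1.57 [-7.05  5.96  0.02]
```

```bash
python3 -m creep '[[[0,0,0.3,0,0,0,-1],[0,0,0.3,0,0,0,-1],[0,0,0.3,0,0,0,-1],[0,0,0.3,0,0,0,-1],[0,0,0.3,0,0,0,-1]]]' 10
```

```text
time: 5.75
tool_pos: [0.548, 0.3598, 0.1287]
tool_rot: [3.139, -0.0, 1.563]
contact_force: [-1.4, -0.3, -2.8]
opening: 0.0135
```

Handle is pinched (13.5 mm opening); swinging now.

```bash
python3 -m creep '[[[-0.3,0.8,0,0,0,0,-1],[-0.6,1.6,0,0,0,0,-1],[-1,2.3,0,0,0,0,-1],[-1.4,3,0,0,0,0,-1],[-1.9,3.7,0,0,0,0,-1],[-2.5,4.2,0,0,0,0,-1],[-3.2,4.7,0,0,0,0,-1],[-3.9,5.2,0,0,0,0,-1]]]'
python3 - <<'E'
from h import *
s=robot.observe();print(s['tool_pos'],s['tool_rot'],s['contact_force'])
P=np.array([.5375,.2890])
c=s['tool_pos'][:2]-P; r=np.hypot(*c); a=np.arctan2(c[0],c[1]); print('r,a',r,a)
R=Ro.from_euler('xyz',s['tool_rot'])
for k in np.linspace(a,1.52,6)[1:]:
    t=np.r_[P+.070*np.array([np.sin(k),np.cos(k)]),s['tool_pos'][2]]; print(round(k,2),np.round(R.inv().apply(t-s['tool_pos'])*100,2))
E
```

```text
time: 6.55
tool_pos: [0.5998, 0.3196, 0.1286]
tool_rot: [3.14, 0.0, 1.563]
contact_force: [-5.3, 0.5, 0.9]
opening: 0.0139
[0.59979713 0.31957838 0.12864738] [3.13999628e+00 1.71034209e-04 1.56324747e+00] [-5.26711974  0.47555679  0.94856974]
r,a 0.06939719153887058 1.114497602284012
1.2 [-0.49  0.29  0.  ]
1.28 [-1.03  0.48  0.  ]
1.36 [-1.57  0.62  0.  ]
1.44 [-2.13  0.73  0.  ]
1.52 [-2.7   0.78  0.  ]
```

```bash
python3 -m creep '[[[-0.6,0.3,0,0,0,0,-1],[-1.3,0.5,0,0,0,0,-1],[-2,0.6,0,0,0,0,-1],[-2.8,0.7,0,0,0,0,-1],[-3,0.7,0,0,0,0,-1],[-3,0.7,0,0,0,0,-1]]]'

```

```text
time: 7.15
tool_pos: [0.6062, 0.291, 0.1287]
tool_rot: [3.14, -0.003, 1.564]
contact_force: [-3.4, 9.3, -2.6]
opening: 0.0139
```

```bash
python3 -m creep '[[[0,0,0,0,0,0,0],[0,0,0,0,0,0,0],[0,0,0,0,0,0,0],[0,0,0,0,0,0,0],[0,0,0,0,0,0,0],[0,0,-5,0,0,0,0],[0,0,-9,0,0,0,0],[0,0,-9,0,0,0,0]]]'
python3 - <<'E'
from h import *
to([.545,.19,.26],1.57)
E
```

```text
time: 7.95
tool_pos: [0.6088, 0.2915, 0.226]
tool_rot: [3.128, -0.007, 1.564]
contact_force: [0.8, -1.1, 0.5]
opening: 0.0459
shift cm [-10.17  -6.26  -3.56] rot deg [ 0.79 -0.41 -0.36] t 7.95
```

```bash
python3 -m creep '[[[-5,-3,-3,0.8,-0.4,0,1],[-8,-6,-3.5,0.8,-0.4,0,1],[-10,-6.2,-3.5,0.8,-0.4,0,0],[-10,-6.2,-3.5,0.8,-0.4,0,0],[-10,-6.2,-3.5,0.8,-0.4,0,0]]]'
python3 - <<'E'
from h import *
s=robot.observe();print(s['tool_pos'],s['tool_rot'],s['contact_force'])
p=look('w4',['plate_grip'])
im=cv2.imread('pics/w4.png'); hsv=cv2.cvtColor(im,cv2.COLOR_BGR2HSV).astype(int)
H,S,V=hsv[...,0],hsv[...,1],hsv[...,2]
b=((H>105)&(H<130)&(S>120)).astype(np.uint8)
c=max(cv2.findContours(b,cv2.RETR_EXTERNAL,cv2.CHAIN_APPROX_NONE)[0],key=len)[:,0].astype(float)
print('blue',c.min(0),c.max(0)); print(rectfit(p,c,.15,.012,.024,[.538,.235,0]))
E
```

```text
time: 8.45
tool_pos: [0.5458, 0.1914, 0.2595]
tool_rot: [3.141, -0.0, 1.562]
contact_force: [-0.2, 0.8, 0.9]
opening: 0.0467
[0.54578241 0.19136294 0.25947015] [ 3.14130456e+00 -4.80065637e-04  1.56245420e+00] [-0.22015406  0.76292011  0.8775822 ]
plate_grip 0.87 [0.5407 0.2368 0.1514] [245. 140.]
plate_grip 0.79 [0.4045 0.1632 0.087 ] [112. 208.]
plate_grip 0.56 [0.6465 0.1474 0.0615] [345. 213.]
blue [234. 122.] [250. 156.]
(array([0.53835082, 0.23688224, 0.03931242]), np.float64(0.39412856527011947))
```

View pics/w4.png

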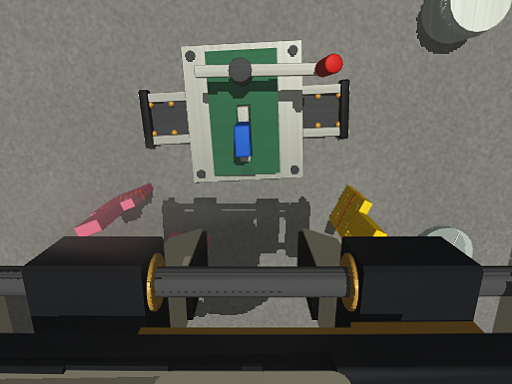

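The lever is now open, with the handle at (331,64) square to the block. The blue grip is at (243,140), and the toe is clear of the shoulder.

```bash
python3 - <<'E'
from h import *
to([.5384,.236,.122],1.595)
E
```

```text
shift cm [ 4.36 -0.77 13.69] rot deg [-0.03 -0.02 -1.78] t 8.55
```

```bash
python3 -m creep '[[[4.4,-0.8,0,0,0,-1.8,0],[4.4,-0.8,3,0,0,-1.8,0],[4.4,-0.8,7,0,0,-1.8,0],[4.4,-0.8,10,0,0,-1.8,0],[4.4,-0.8,12,0,0,-1.8,0],[4.4,-0.8,13.7,0,0,-1.8,0],[4.4,-0.8,13.7,0,0,-1.8,0],[4.4,-0.8,13.7,0,0,-1.8,0]]]'
python3 -m creep '[[[0,0,0,0,0,0,-1],[0,0,0,0,0,0,-1],[0,0,0,0,0,0,-1],[0,0,0,0,0,0,-1],[0,0,0,0,0,0,-1],[0,0,0,0,0,0,-1]]]' 30
python3 - <<'E'
from h import *
s=robot.observe();print(s['tool_pos'],s['tool_rot'],s['contact_force'],s['torque'])
E
```

```text
time: 9.35
tool_pos: [0.5382, 0.2371, 0.1216]
tool_rot: [-3.14, -0.0, 1.596]
contact_force: [0.1, 0.1, -0.1]
opening: 0.0458
time: 9.95
tool_pos: [0.5384, 0.237, 0.1219]
tool_rot: [-3.141, -0.0, 1.596]
contact_force: [0.6, 0.0, 1.5]
opening: 0.0121
[0.53840918 0.23704845 0.12193109] [-3.14086481e+00 -3.62663332e-04  1.59611797e+00] [0.64779717 0.01604251 1.54443923] [-0.05261981 -0.10552676  0.01946708]
```

```bash
python3 -m creep '[[[0,0,-1,0,0,0,-1],[0,0,-2,0,0,0,-1],[0,0,-3,0,0,0,-1],[0,0,-4.5,0,0,0,-1],[0,0,-6,0,0,0,-1],[0,0,-8,0,0,0,-1]]]'
python3 -m creep '[[[0,0,-3,0,0,0,-1],[0,0,-5,0,0,0,-1],[0,0,-7,0,0,0,-1],[0,0,-7,0,0,0,-1]]]'
python3 - <<'E'
from h import *
s=robot.observe();print(s['tool_pos'],s['tool_rot'],s['contact_force'],s['torque'])
look('w5',[])
save(robot.read_camera('scene'),'s5')
E
```

```text
time: 10.55
tool_pos: [0.538, 0.2369, 0.2026]
tool_rot: [-3.14, -0.0, 1.596]
contact_force: [-0.3, 0.4, -3.4]
opening: 0.0121
time: 10.95
tool_pos: [0.5391, 0.2373, 0.2763]
tool_rot: [3.137, -0.002, 1.596]
contact_force: [0.3, -0.4, -2.7]
opening: 0.0118
[0.53914642 0.23728776 0.27632709] [ 3.13733528e+00 -1.82057562e-03  1.59623543e+00] [ 0.30036363 -0.43062199 -2.66010836] [-0.00308972 -0.12161476  0.05215258]
```

View pics/w5.png

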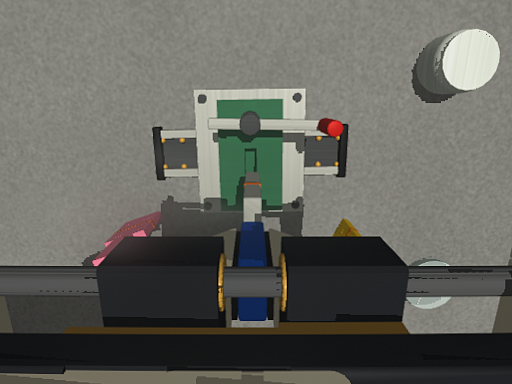

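View pics/s5.png

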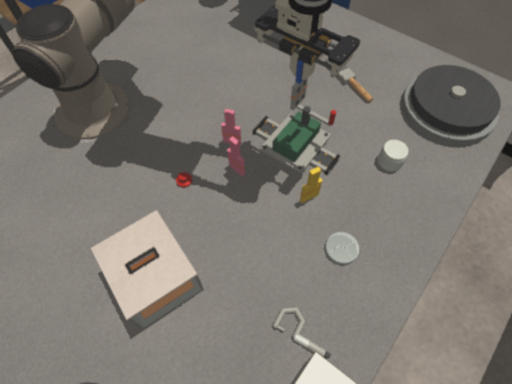

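The plate hangs from the jaws in the wrist view (grip at (252,270)) and the scene view (at (299,75)). The pocket is empty, the lever is open, and the pink and yellow look-alikes are untouched. I'll carry it to a spot just beyond the slot and measure there.

```bash
python3 - <<'E'
from h import *
to([.50,0,.285],1.4)
to([.482,-.296,.285],1.27)
E
```

```text
shift cm [-23.58  -4.38  -1.24] rot deg [-0.11  0.   11.24] t 11.05
shift cm [-53.13  -6.93  -1.24] rot deg [-1.100e-01  1.000e-02  1.869e+01] t 11.05
```

```bash
python3 -m creep '[[[-3,-0.5,-1,0,0,2,-1],[-7,-1,-1,0,0,4,-1],[-11,-1.5,-1,0,0,6,-1],[-15,-2,-1,0,0,8,-1],[-19,-2.5,-1,0,0,10,-1],[-23,-3,-1,0,0,12,-1],[-27,-3.5,-1,0,0,14,-1],[-31,-4,-1,0,0,16,-1]]]'
python3 - <<'E'
from h import *
to([.482,-.296,.285],1.27)
E
```

```text
time: 11.85
tool_pos: [0.5046, -0.0754, 0.2811]
tool_rot: [-3.137, 0.0, 1.316]
contact_force: [0.9, 0.2, -3.4]
opening: 0.0117
shift cm [-21.92   3.38  -0.4 ] rot deg [-0.27  0.02  2.61] t 11.85
```

```bash
python3 -m creep '[[[-4,0.6,-0.4,0,0,2,-1],[-8,1.2,-0.4,0,0,2.6,-1],[-12,1.9,-0.4,0,0,2.6,-1],[-16,2.5,-0.4,0,0,2.6,-1],[-20,3.1,-0.4,0,0,2.6,-1],[-22,3.4,-0.4,0,0,2.6,-1],[-22,3.4,-0.4,0,0,2.6,-1],[-22,3.4,-0.4,0,0,2.6,-1]]]'
python3 - <<'E'
from h import *
s=robot.observe();print(s['tool_pos'],s['tool_rot'],s['contact_force'],s['torque'])
look('w6',['slot'])
im=cv2.imread('pics/w6.png')
cv2.imwrite('pics/cw6.png',cv2.resize(im[60:360,150:400],None,fx=2,fy=2,interpolation=0)) if 0 else None
E
```

```text
time: 12.65
tool_pos: [0.4814, -0.2966, 0.2835]
tool_rot: [-3.134, -0.001, 1.269]
contact_force: [0.3, 0.1, -3.3]
opening: 0.0118
[ 0.48138562 -0.29657344  0.28347219] [-3.13414532e+00 -1.17123729e-03  1.26915052e+00] [ 0.27295913  0.09295018 -3.28987983] [ 0.02573295 -0.05763966  0.04473869]
```

View pics/w6.png

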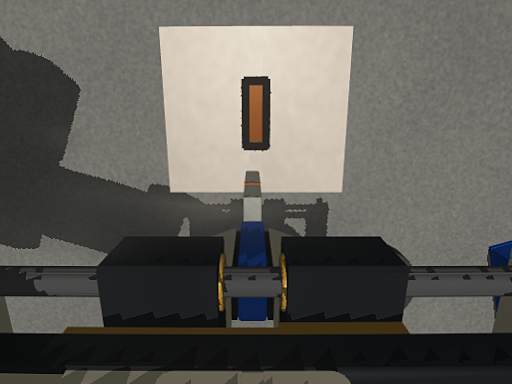

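Slot at (256,113), nearly in line with the plate, whose foot shows at (252,173) and orange line at (252,184). Now I'll fit both.

```bash
python3 - <<'E'
from h import *
s=robot.observe()
p=robot.camera_params('wrist'); im=cv2.imread('pics/w6.png'); hsv=cv2.cvtColor(im,cv2.COLOR_BGR2HSV).astype(int); g=im.max(2)
def cont(m,b):
    M=np.zeros(g.shape,np.uint8); y0,y1,x0,x1=b; M[y0:y1,x0:x1]=m[y0:y1,x0:x1]
    return max(cv2.findContours(M,cv2.RETR_EXTERNAL,cv2.CHAIN_APPROX_NONE)[0],key=len)[:,0].astype(float)
box=(65,162,225,285)
c=cont((g<90)|(hsv[...,1]>110),box); print(c.min(0),c.max(0)); 
c+=0
q1,e1=rectfit(p,c,.1125,.023,.063,[.5,-.239,-.3]); print('lip',q1,e1)
o=(hsv[...,1]>110)&(im[...,2]>90); c2=cont(o,box); print(c2.min(0),c2.max(0)); 
for z in(.102,.11):print('orange',rectfit(p,c2,z,.012,.052,[.5,-.239,-.3]))
R=Ro.from_euler('xyz',s['tool_rot'])
for q in(q1,): print('slot in tool',R.inv().apply(np.r_[q[:2],.115]-s['tool_pos'])*100, 'tool yaw want',q[2]+np.pi/2)
a=im[60:240,210:300]; cv2.imwrite('pics/cw6.png',cv2.resize(a,None,fx=3.3,fy=3.3,interpolation=0))
# predicted plate features, for plate with centre at tool x=0, y=0: 
off=.0975+(.1219-.1225) 
for dz,n in((97.5-.6,'foot'),(27.5-.6,'shoulder')):
  for y in(-5,5):
    for x in(25,):
      X=s['tool_pos']+R.apply(np.array([x,y,dz])/1000); print(n,x,y,proj(p,X).round(1))
for y in(-6,6): print('gripbottom +x edge',proj(p,s['tool_pos']+R.apply(np.array([12,y,26.9])/1000)).round(1),'top',proj(p,s['tool_pos']+R.apply(np.array([12,y,-28])/1000)).round(1))
E
```

```text
[241.  77.] [270. 150.]
lip [ 0.50202559 -0.23709196 -0.30048649] 0.9222905337928587
[249.  85.] [262. 141.]
orange (array([ 0.50188972, -0.23705569, -0.30678178]), np.float64(0.20872180745986238))
orange (array([ 0.50193195, -0.23685596, -0.30618704]), np.float64(0.37058204995385036))
slot in tool [ 6.18863121  0.29425972 16.93206397] tool yaw want 1.2703098417429026
foot 25 -5 [245.5 169. ]
foot 25 5 [259.1 169. ]
shoulder 25 -5 [243.1 194.7]
shoulder 25 5 [261.8 194.7]
gripbottom +x edge [241.4 217.7] top [237.2 265.6]
gripbottom +x edge [263.5 217.7] top [268.2 265.6]
```

View pics/cw6.png

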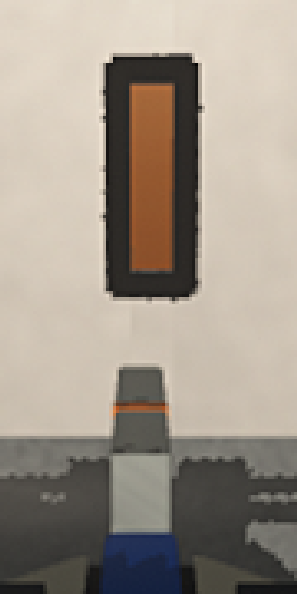

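```bash
python3 - <<'E'
from h import *
to([.5025,-.2355,.222],1.268)
E
```

```text
shift cm [6.36 0.23 6.23] rot deg [-0.35 -0.03  0.17] t 12.75
```

```bash
python3 -m creep '[[[3,0.2,0,-0.4,0,0.2,-1],[6.4,0.2,0,-0.4,0,0.2,-1],[6.4,0.2,2,-0.4,0,0.2,-1],[6.4,0.2,4,-0.4,0,0.2,-1],[6.4,0.2,5.5,-0.4,0,0.2,-1],[6.4,0.2,6.1,-0.4,0,0.2,-1],[6.4,0.2,6.1,-0.4,0,0.2,-1],[6.4,0.2,6.1,-0.4,0,0.2,-1]]]'
python3 - <<'E'
from h import *
s=robot.observe();print(s['tool_pos'],s['tool_rot'],s['contact_force'],s['torque'])
p=look('w7',[]); im=cv2.imread('pics/w7.png')
cv2.imwrite('pics/cw7.png',cv2.resize(im[130:260,190:320],None,fx=4.5,fy=4.5,interpolation=0))
a=robot.read_camera('top'); save(a,'t7'); b=robot.read_camera('scene'); save(b,'s7')
to([.5025,-.2355,.222],1.268)
E
```

```text
time: 13.55
tool_pos: [0.5028, -0.2349, 0.2241]
tool_rot: [3.14, -0.0, 1.268]
contact_force: [-0.2, -1.0, -3.4]
opening: 0.0117
[ 0.50276954 -0.23485493  0.22409698] [ 3.13959537e+00 -2.87665063e-04  1.26804558e+00] [-0.17846723 -0.96746259 -3.40305261] [ 0.00776187 -0.06405947  0.02051011]
shift cm [-0.03 -0.01  0.22] rot deg [ 0.14 -0.01 -0.03] t 13.7
```

View pics/cw7.png

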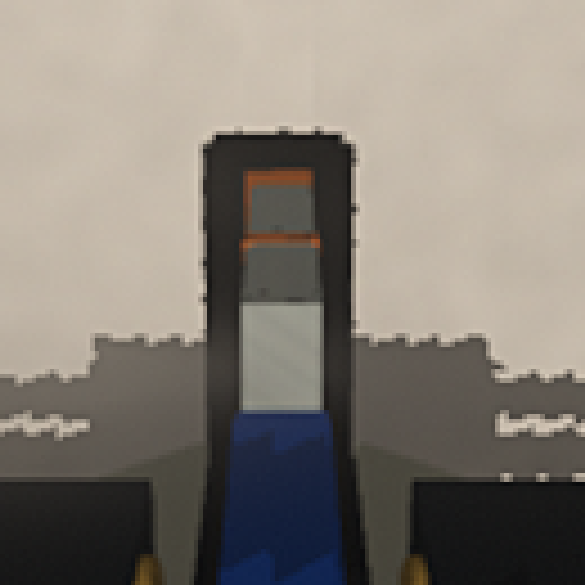

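View pics/s7.png

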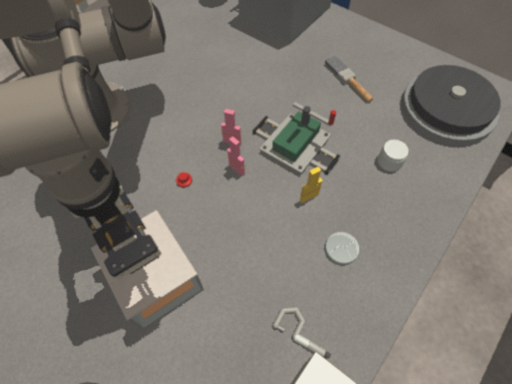

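```bash
python3 - <<'E'
from h import *
s=robot.observe(); p=robot.camera_params('wrist'); R=Ro.from_euler('xyz',s['tool_rot'])
f=lambda u,v,z:(R.inv().apply(atz(p,190+u/4.5,130+v/4.5,z)-s['tool_pos'])*1000).round(2)
print('foot edge L,R',f(248,184,.1272),f(314,184,.1272))
for z in(.110,.107,.102): print('throat',z,f(244,170,z),f(315,170,z))
print('lip far edge',f(207,135,.115),f(350,135,.115))
E
```

```text
foot edge L,R [23.57 -5.28 96.99] [23.57  5.55 97.02]
throat 0.11 [ 22.54  -6.32 114.19] [ 22.54   6.14 114.22]
throat 0.107 [ 21.95  -6.39 117.19] [ 21.96   6.21 117.22]
throat 0.102 [ 20.98  -6.5  122.19] [ 20.98   6.34 122.22]
lip far edge [ 29.59 -12.49 109.18] [ 29.6   11.95 109.24]
```

```bash
python3 -m creep '[[[-0.1,-0.03,0.5,0.1,0,0,-1],[-0.1,-0.03,1,0.1,0,0,-1],[-0.1,-0.03,1.4,0.1,0,0,-1],[-0.1,-0.03,1.8,0.1,0,0,-1],[-0.1,-0.03,1.8,0.1,0,0,-1]]]'
python3 - <<'E'
from h import *
s=robot.observe();print(s['tool_pos'],s['tool_rot'],s['contact_force'],s['torque'])
p=look('w8',[]); im=cv2.imread('pics/w8.png')
cv2.imwrite('pics/cw8.png',cv2.resize(im[130:260,190:320],None,fx=4.5,fy=4.5,interpolation=0))
E
```

```text
time: 14.2
tool_pos: [0.5018, -0.2359, 0.2054]
tool_rot: [-3.141, -0.001, 1.267]
contact_force: [-1.2, -0.1, -3.8]
opening: 0.0121
[ 0.50183645 -0.23591298  0.20536236] [-3.14081649e+00 -5.33080057e-04  1.26747200e+00] [-1.22586893 -0.09090813 -3.76953828] [ 0.02317422 -0.06416739  0.03073931]
```

View pics/cw8.png

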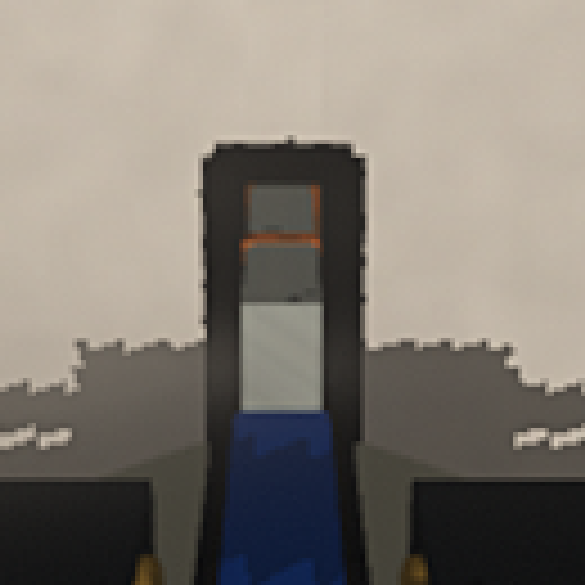

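```bash
python3 -m creep '[[[-0.1,0.02,0,0,0,0,-1],[-0.1,0.02,0.3,0,0,0,-1],[-0.1,0.02,0.6,0,0,0,-1],[-0.1,0.02,0.9,0,0,0,-1],[-0.1,0.02,1.2,0,0,0,-1]]]'
python3 - <<'E'
from h import *
s=robot.observe();print(s['tool_pos'],s['tool_rot'],s['contact_force'],s['torque'])
p=look('w9',[]); im=cv2.imread('pics/w9.png')
cv2.imwrite('pics/cw9.png',cv2.resize(im[130:260,190:320],None,fx=4.5,fy=4.5,interpolation=0))
E
```

```text
time: 14.75
tool_pos: [0.5019, -0.237, 0.1935]
tool_rot: [-3.141, -0.0, 1.268]
contact_force: [-0.0, -1.2, -2.4]
opening: 0.0119
[ 0.50187371 -0.23697427  0.19346034] [-3.14132642e+00 -4.13590059e-04  1.26750431e+00] [-0.0062598  -1.22515601 -2.44829787] [-0.00445516 -0.09797999 -0.03788783]
```

View pics/cw9.png

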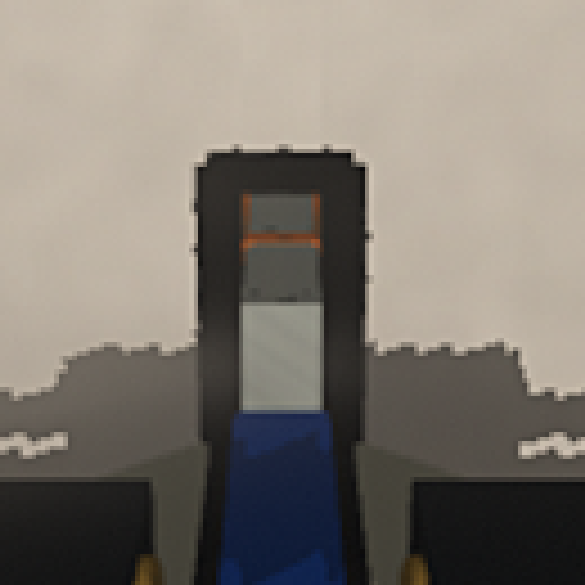

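The foot is inside the slot (throat edges at crop x 243 and 319, with an even gap), contact forces are low, and the plate hasn't shifted in the jaws. I'll continue down to about 52 mm.

```bash
python3 -m creep '[[[0,0,0.4,0,0,0,-1],[0,0,0.8,0,0,0,-1],[0,0,1.2,0,0,0,-1],[0,0,1.6,0,0,0,-1]]]'
python3 -m creep '[[[0,0,0.4,0,0,0,-1],[0,0,0.8,0,0,0,-1],[0,0,1.2,0,0,0,-1],[0,0,1.6,0,0,0,-1],[0,0,1.6,0,0,0,-1]]]'
python3 -m creep '[[[0,0,0.1,0,0,0,-1],[0,0,0.1,0,0,0,-1],[0,0,0.1,0,0,0,-1]]]'
python3 - <<'E'
from h import *
s=robot.observe();print(s['tool_pos'],s['tool_rot'],s['contact_force'],s['torque'],s['qvel'])
p=look('w10',[]); im=cv2.imread('pics/w10.png')
cv2.imwrite('pics/cw10.png',cv2.resize(im[130:260,190:320],None,fx=4.5,fy=4.5,interpolation=0))
save(robot.read_camera('scene'),'s10')
look('t10',['clamp_lever','optical_flat','micrometer','spring_seat'],'top')
E
```

```text
time: 15.2
tool_pos: [0.5016, -0.2368, 0.1765]
tool_rot: [-3.14, -0.001, 1.267]
contact_force: [-0.0, -0.0, -4.3]
opening: 0.012
time: 15.7
tool_pos: [0.5013, -0.2366, 0.1598]
tool_rot: [-3.139, -0.001, 1.267]
contact_force: [0.9, 0.4, -3.0]
opening: 0.0118
time: 16.0
tool_pos: [0.5014, -0.2367, 0.159]
tool_rot: [-3.139, -0.001, 1.267]
contact_force: [0.2, 0.9, -2.9]
opening: 0.0119
[ 0.50136028 -0.23665306  0.15896556] [-3.13937877e+00 -9.71598957e-04  1.26743328e+00] [ 0.19323952  0.85395968 -2.94008404] [ 0.00036207 -0.06244343  0.0022391 ] [-0.00121684 -0.00086138 -0.00056303  0.00035209  0.00049257  0.00037276]
clamp_lever 0.63 [0.5545 0.2886 0.1028] [155. 207.]
optical_flat 0.87 [0.7947 0.0708 0.0122] [259. 109.]
micrometer 0.56 [ 0.8134 -0.1435  0.0145] [351. 101.]
spring_seat 0.71 [ 0.3829 -0.0121  0.0088] [296. 288.]
```

View pics/cw10.png

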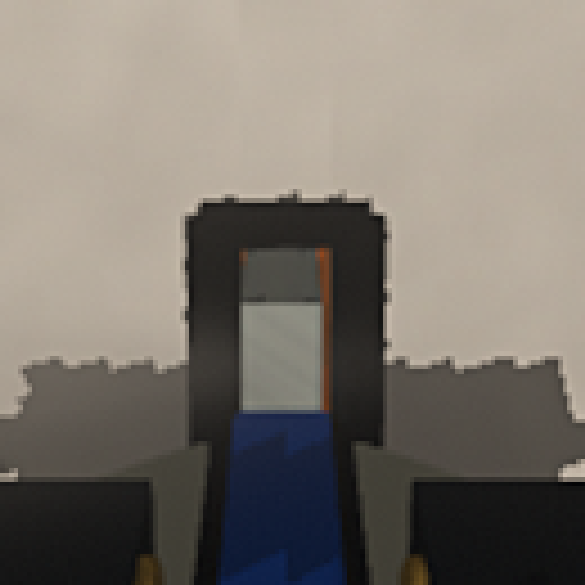

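View pics/s10.png

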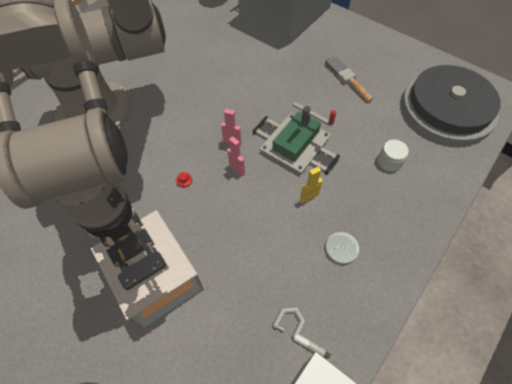

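View pics/t10.png

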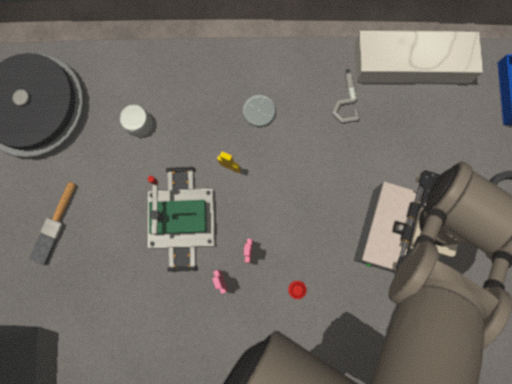

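The orange line is hidden below the lip edge (crop row 248) and the grip starts well above it. The plate sits slightly to the left in the slot, so I'll give it a small nudge and hold.

```bash
python3 -m creep '[[[0,0.04,0,0,0,0,-1],[0,0.04,0,0,0,0,-1],[0,0.04,0,0,0,0,-1],[0,0.04,0,0,0,0,-1],[0,0.04,0,0,0,0,-1]]]'
python3 - <<'E'
from h import *
s=robot.observe();print(s['tool_pos'],s['contact_force'],s['torque'],s['qvel'].round(4),s['opening'])
robot.hand_in()
E
```

```text
time: 16.85
tool_pos: [0.5017, -0.2367, 0.1589]
tool_rot: [-3.139, -0.001, 1.267]
contact_force: [-0.3, 0.5, -4.2]
opening: 0.012
[ 0.50169204 -0.23672373  0.15888249] [-0.33095276  0.50988049 -4.22439066] [-0.05808944 -0.04512052  0.00535224] [ 0.0004  0.002   0.0008  0.0002 -0.0002  0.0006] 0.011991614228610949
the job is handed in; nothing more can be done
```

I swung the lever open to its stop, drew the plate out by its blue grip and lowered it upright into the slot. I handed in at about 17 s while still holding it; no verdict comes back, so the checks below are my own.

**Last checks:**
- **Plate depth:** the lower edge is about 53 mm below the lip top, worked out from the tool height. In the wrist picture the orange line is out of sight inside the slot and the blue grip is fully above it.
- **Grip and contact:** the opening is 12.0 mm, the arm is still, and side forces are under 1 N. The roughly 3–4 N vertical force is close to the plate's weight.
- **Lever:** the top view shows it still fully open.
- **Optical flat, micrometer and spring seat:** the network places them within about 4 mm of the first reading, which is its normal error.

**Disagreements:** my first, distant estimate of the slot position was 2–3 mm off the close one, so I used the close one. After lowering, the plate sat a fraction of a millimetre to one side. I nudged it 0.4 mm and took no picture afterwards, only a force reading.

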